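# Make up a power-supply kit in the anti-static tray

## Robot

A 6-joint arm with a two-finger parallel gripper is mounted at the origin on the work surface. World frame = base frame: x ahead of the robot, y to its left, z up, the work surface at z = 0. Lengths are in m, angles in degrees, forces in N, time in s.
With the tool pointing down it reaches from about 0.25 to 0.725 m from the base axis. Payload 9.7 kg.
Tool frame: the origin (TCP) lies midway between the tips of the shut fingers; the grasp point (between the pads) lies 19 mm behind it; z points along the fingers, y is the line along which they close (so a half turn about z gives the same grasp; the last joint's range is limited). The gripper opens to 85 mm and grips with 20 to 120 N. Pads are 22 mm wide; open, the fingers measure 114 mm over their backs; the gripper's body (76 mm by 85 mm) begins 54 mm behind the grasp point. The pads swing forward as they close: fully open they stand 13 mm farther back than shut.
Start: joints at [66.406, 4.979, 10.078, 95.1, 0, 90], TCP at [0.22, 0.504, 0.231] pointing down, gripper open.
Joint ranges: [-179.16, 179.16], [-48.56, 103.87], [-65.8, 70.77], [-126.05, 130.52], [-82.76, 87.17], [-180, 180]. Speed limits (degrees/s): [127.2, 127.2, 147.25, 180, 180, 180].

## Interface

Orientations are given as [roll, pitch, yaw] about the fixed x, y, z axes, in that order (R = Rz(yaw) Ry(pitch) Rx(roll)).
In Python, from workcell import * gives the robot as it stands.
- The arm moves only by the tool servo_tool, never from a script. Its argument "moves" is a list of rows, each a list of 4 numbers: the shift along the world's x, y, z in cm, then the turn about the world's z in rad. A call has 1 to 20 rows; each row is the pose to reach, as a shift and turn from the pose commanded when the call began; what a row does not reach only later rows make up. A row lasts 1/12 s, in which the tool goes at most 41.7 mm and 7.16 degrees, less where a joint would pass 70% of its speed; a pose out of reach is approached as far as the arm can. A call with a gripper value outside its range is refused whole. "claw" is the closure, from 0 (fully open) to 1 (shut), set as the call begins (left out, the last holds). The fingers move at their own pace and stop on an object; "force" is the grip in N (left out, the last holds). Time passes only in rows, so rows that repeat a pose let the fingers close. It gives the time, the measured TCP pose, the force, the opening and the grip force at its end, in the units of the state.
- get_obs(): the state, without advancing time (a new reading comes with each control period).
- camera(name): name is "scene" or "top"; returns the picture (420x560x3 uint8, red, green, blue); there is no depth.
- get_calibration(name): a dict with "fx", "fy", "cx", "cy" (pixels), "rvec" (rotation vector, rad) and "tvec" (3), from world to camera coordinates, as OpenCV has them. Camera axes: x right, y down, z forward; pixel columns grow to the right and rows downward; lengths in m; the calibration is good to about 2 mm. A picture is of the moment at which its call begins. get_calibration takes no time and is no camera call.
- job_done(): hands the job in; it is judged then, once.
The state is a dict: "time": time; "q": joint angles; "qd": joint speeds; "joint_efforts": joint torques, N m; "ee_pos": TCP position; "tcp_rot": TCP orientation; "wrist_force": force on the tool from outside, world axes, zero at the start; "torque": the same for the moment, N m; "opening": finger opening in m; "grasp_force": force on a finger pad.
Only numpy, scipy, OpenCV 4.12 (cv2) and the standard library are available. Lean on these libraries where they do the work, as an engineer would, in place of code of your own. Each camera call takes 0.05 s, during which the arm holds its last target. There are 200 camera calls.

## Task

Make up one kit in the black tray: lay the short heat sink in the long pocket, the transformer in the square pocket, stand the capacitor in the plain round pocket, and put the small ferrite ring over the post. Each must sit upright, as it stands now, and flat on the floor of its pocket. The long heat sink and the large ferrite ring belong to another model: leave them where they lie.

Things in the scene. Friction and masses are not known exactly. Their poses are not given: they have to be found in the camera images.
- heatsink: The short aluminium heat sink: 50 (own x) x 24 (own y) x 30 mm high, base plate below and five upright fins running along x, the outer fins forming flat side faces 24 mm apart. Loose, about 50 g. Origin: centre of its underside, z up.
- transformer: Small transformer: 40 (own x) x 34 (own y) x 32 mm high, black bobbin base, dark ferrite core (40 x 22 mm, full height), copper-coloured winding with flat faces 34 mm apart across y (28 mm long along x, from 5 to 27 mm high). Loose, about 120 g. Origin: centre of its underside, z up.
- capacitor: Can capacitor standing upright: black cylinder, 30 mm diameter, 45 mm high, with an aluminium top disc. Loose, about 45 g. Origin: centre of its underside, z up.
- ring_core: The small dark ferrite ring core lying flat: outer diameter 44, hole 24, height 28 mm. Loose, about 140 g. Origin: centre of its underside, z up (the ring's axis).
- long_heatsink: Look-alike, not part of this kit: aluminium heat sink of the same section but 90 mm long (own x) x 24 x 30 mm. Loose. Origin: centre of its underside.
- big_ring_core: Look-alike, not part of this kit: dark ferrite ring of outer diameter 60, hole 32, height 28 mm. Loose. Origin: centre of its underside.
- nest_long: Insert with the long rectangular pocket, 68 (own x) x 42 mm (own y). One of four grey inserts, each 90 (own x) x 78 (own y) x 12 mm, two by two and parallel in a fixed black tray (198 x 174, rim 11 mm high); the corners swap. Fixed. Origin: centre of underside, 4 mm above the table; recess centred on it, floor 4 mm and wall tops 12 mm above it.
- nest_square: Insert with the square pocket, 56 x 56 mm. One of four grey inserts, each 90 (own x) x 78 (own y) x 12 mm, two by two and parallel in a fixed black tray (198 x 174, rim 11 mm high); the corners swap. Fixed. Origin: centre of underside, 4 mm above the table; recess centred on it, floor 4 mm and wall tops 12 mm above it.
- nest_round: Insert with the plain round pocket, 48 mm diameter, no post. One of four grey inserts, each 90 (own x) x 78 (own y) x 12 mm, two by two and parallel in a fixed black tray (198 x 174, rim 11 mm high); the corners swap. Fixed. Origin: centre of underside, 4 mm above the table; recess centred on it, floor 4 mm and wall tops 12 mm above it.
- nest_post: Insert with a round recess, 64 mm diameter, and a central post, 10 mm diameter, 18 mm tall from the floor. One of four grey inserts, each 90 (own x) x 78 (own y) x 12 mm, two by two and parallel in a fixed black tray (198 x 174, rim 11 mm high); the corners swap. Fixed. Origin: centre of underside, 4 mm above the table; recess centred on it, floor 4 mm and wall tops 12 mm above it.
Not all that is in view belongs to the job. What is shaped like the ring_core but brown or turquoise is not meant.

How it is judged (in metres and radians):
At the end, for the whole second after the job is handed in: Centres within: short heat sink 14 mm of the long nest, transformer 15 mm of the square, capacitor 12 mm of the round, small ring 11 mm of the post; each underside 1 to 7.5 mm above the nest origin, tilt under 0.1 rad, released, at rest; both look-alikes within 20 mm of their start (horizontal distance between heatsink and nest_long below 0.014 m and z of heatsink in the frame of nest_long between 0.001 and 0.0075 m and angle between each of heatsink, transformer, capacitor, ring_core's own z axis and vertical below 0.1 rad and linear speed of each of heatsink, transformer, capacitor, ring_core below 0.02 m/s and angular speed of each of heatsink, transformer, capacitor, ring_core below 0.2 rad/s and contact force between each of heatsink, transformer, capacitor, ring_core and the fingers below 0.05 N and horizontal distance between transformer and nest_square below 0.015 m and z of transformer in the frame of nest_square between 0.001 and 0.0075 m and horizontal distance between capacitor and nest_round below 0.012 m and z of capacitor in the frame of nest_round between 0.001 and 0.0075 m and horizontal distance between ring_core and nest_post below 0.011 m and z of ring_core in the frame of nest_post between 0.001 and 0.0075 m and distance of each of long_heatsink, big_ring_core from where it was at the start of the episode below 0.02 m); the robot touches nothing.
It also fails if it takes over 102 s, if anything falls off the work surface, if the arm or the gripper's body presses on something with over 40 N, if the wrist force passes 120 N, or if a joint passes its speed limit or range.

## Working session

There is one attempt and no reset: what is moved stays moved. The work goes in short steps, Python scripts to look and compute and a tool call to move; the robot and the scene stay as the last step left them, time stands still between calls to the robot, and variables do not carry over. Pictures are saved under pics/ and viewed, at most 14 in all, crops included, and the job is handed in when it is done.

Besides the shell and the picture viewer there is one more tool, called after "Emit:" in YAML: its name, and indented under it one key for each argument. servo_tool: Moves the arm, as the interface text tells. Its arguments: {"type":"object","properties":{"moves":{"type":"array","items":{"type":"array","items":{"type":"number"}}},"claw":{"type":"number"},"force":{"type":"number"}},"required":["moves"]}

```bash
mkdir -p pics; ls; python3 - <<'E'
from workcell import *
import cv2
for n in ("top","scene"):
    cv2.imwrite(f"pics/{n}0.png",camera(n)[:,:,::-1]); print(get_calibration(n))
print(get_obs())
E
```

```text
pics
{'fx': 395.3351299936898, 'fy': 395.3351299936898, 'cx': 270.9080126064142, 'cy': 209.38767445945078, 'rvec': array([ 2.15742918, -2.17319389,  0.0808896 ]), 'tvec': array([0.00525306, 0.50552674, 1.07031473])}
{'fx': 396.1486840991795, 'fy': 396.1486840991795, 'cx': 280.55240962664936, 'cy': 206.40644514014764, 'rvec': array([ 1.91077961,  1.85459591, -0.5718946 ]), 'tvec': array([-0.01847237, -0.39530292,  1.25415556])}
{'time': 0.1, 'q': array([6.64051603e+01, 5.00879490e+00, 1.00375548e+01, 9.50995441e+01,
       8.68413067e-04, 9.00014977e+01]), 'qd': array([ 0.04005802, -0.06630291,  0.14677465, -0.03180164, -0.00164773,
       -0.10170852]), 'joint_efforts': array([ 8.51347013e-04, -5.21560371e+01,  4.65652764e+01,  1.59115973e-02,
        8.36045865e-05, -1.20291634e-05]), 'ee_pos': array([0.22005723, 0.50382557, 0.23063296]), 'tcp_rot': array([-1.79929216e+02, -8.66562075e-04,  1.56403661e+02]), 'wrist_force': array([ 0.45339837, -0.28063385,  0.3555797 ]), 'torque': array([-0.01671946, -0.02108519, -0.01288509]), 'grasp_force': 0.0, 'opening': 0.08519248329379563}
```

View pics/top0.png

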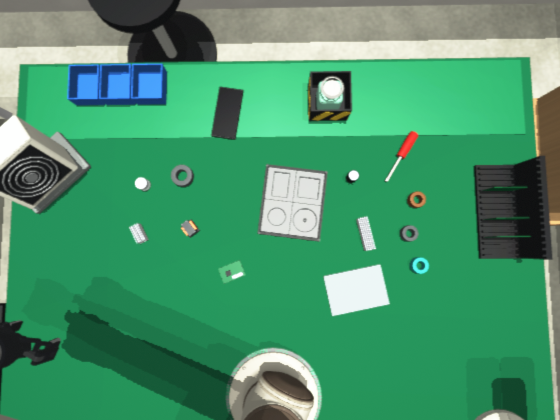

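View pics/scene0.png

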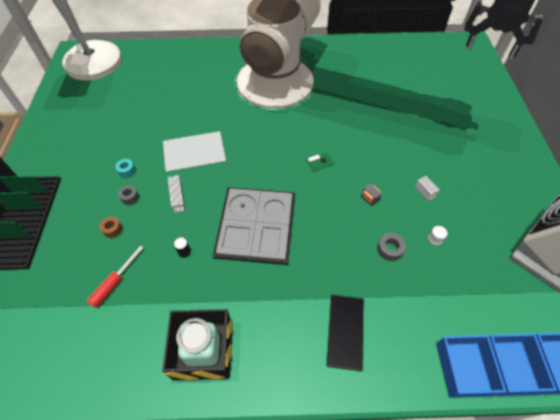

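The top view shows the tray at (293,202), with the long pocket upper left, square upper right, round lower left and post lower right.
- Heat sinks: (138,233) is short and (367,234) is long, so I take the first.
- Transformer: (190,228).
- Capacitor candidates: (353,176) has a black side and a light top, which fits. (142,184) is white.
- Rings: (410,233) is small and dark, which fits. (181,175) is large, (417,200) is brown and (420,266) is turquoise.

I'll confirm these in one enlarged crop.

```bash
cat > h.py <<'E'
import numpy as np, cv2
from workcell import *
def cal(n):
    c=get_calibration(n); R=cv2.Rodrigues(c["rvec"])[0]; K=np.array([[c["fx"],0,c["cx"]],[0,c["fy"],c["cy"]],[0,0,1]])
    return K,R,np.array(c["tvec"])
def ray(n,p):
    K,R,t=cal(n); return -R.T@t, R.T@np.linalg.solve(K,[p[0],p[1],1])
def plane(n,p,z):
    o,d=ray(n,p); return o+d*(z-o[2])/d[2]
def proj(n,P):
    K,R,t=cal(n); return cv2.projectPoints(np.array(P,float).reshape(-1,1,3),cv2.Rodrigues(R)[0],t,K,None)[0][:,0]
def tri(p,q):
    a,d=ray("top",p); b,e=ray("scene",q)
    s=np.linalg.lstsq(np.c_[d,-e],b-a,rcond=None)[0]; u,v=a+d*s[0],b+e*s[1]
    return (u+v)/2, np.linalg.norm(u-v)
E
python3 - <<'E'
import cv2,numpy as np
t=cv2.imread("pics/top0.png");s=cv2.imread("pics/scene0.png")
def c(i,x,y,r=20): return cv2.resize(i[y-r:y+r,x-r:x+r],(158,158),interpolation=cv2.INTER_CUBIC)
T=[(138,233),(190,228),(353,176),(410,233),(142,184)]
S=[(428,188),(372,194),(181,246),(128,195),(438,236)]
big=lambda i,x,y:cv2.resize(i[y-45:y+45,x-45:x+45],(280,280),interpolation=cv2.INTER_CUBIC)
b=np.hstack([big(t,293,202),big(s,256,224)]); b=np.hstack([b,np.zeros((280,230,3),np.uint8)])
cv2.imwrite("pics/m0.png",np.vstack([np.hstack([c(t,*p) for p in T]),np.hstack([c(s,*p) for p in S]),b]))
E
```

```text
(no output)
```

View pics/m0.png

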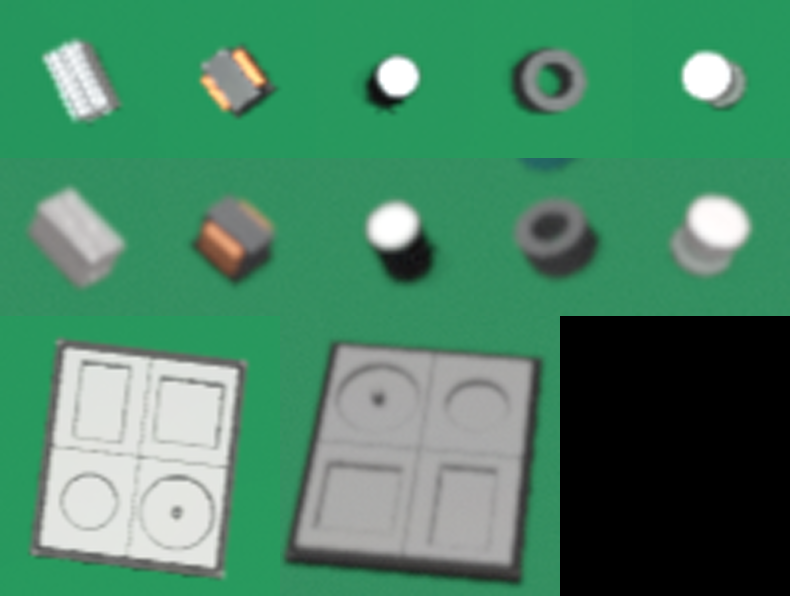

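The crop confirms all four picks: short finned sink, copper and dark transformer, black can with a light disc, and small grey-dark ring. The (142,184) thing is white all over, so it is not the capacitor. Next I measure their faces in both views.

```bash
cat > m.py <<'E'
from h import *
F=8
def face(img,c,r,kind,lo,hi=256):
    x,y=c; a=cv2.resize(img[y-r:y+r,x-r:x+r],None,fx=F,fy=F,interpolation=cv2.INTER_CUBIC)
    h,s,v=cv2.split(cv2.cvtColor(a,cv2.COLOR_BGR2HSV))
    m=((v>=lo)&(v<hi)&(s<70)).astype(np.uint8)*255
    m=cv2.morphologyEx(m,cv2.MORPH_CLOSE,np.ones((21,21))); m=cv2.morphologyEx(m,cv2.MORPH_OPEN,np.ones((15,15)))
    cs=cv2.findContours(m,cv2.RETR_EXTERNAL,cv2.CHAIN_APPROX_NONE)[0]; k=max(cs,key=cv2.contourArea)
    f=lambda p:(np.array(p)+.5)/F-.5+[x-r,y-r]
    if kind=="e": e=cv2.fitEllipse(cv2.convexHull(k)); out=f(e[0])[None]
    else: out=np.vstack([f(cv2.boxPoints(cv2.minAreaRect(k)))]); out=np.vstack([out.mean(0),out])
    cv2.drawContours(a,[k],-1,(0,0,255),1)
    return out,cv2.resize(a,(190,190))
E
python3 - <<'E'
from m import *
t=cv2.imread("pics/top0.png");s=cv2.imread("pics/scene0.png")
L={"hs":((138,233),(428,188),20,"r",190,135,.030),"tr":((190,228),(372,194),16,"r",90,60,.032),"cap":((353,176),(181,246),14,"e",150,140,.045),"ring":((410,233),(128,195),15,"e",82,82,.028)}
A=[];B=[]
for n,(p,q,r,k,a,b,z) in L.items():
    P,i=face(t,p,r,k,a);Q,j=face(s,q,r,k,b);A.append(i);B.append(j)
    X,g=tri(P[0],Q[0]); print(n,"tri",X.round(4),"gap",round(g,4),"top",plane("top",P[0],z).round(4),"scene",plane("scene",Q[0],z).round(4))
    if k=="r":
        for nm,W in(("top",P),("scene",Q)):
            C=np.array([plane(nm,w,z)[:2] for w in W[1:]]); e=C-np.roll(C,1,0); l=np.hypot(*e.T); print("  ",nm,l.round(4),np.degrees(np.arctan2(e[:,1],e[:,0])).round(1)[:2])
P,i=face(t,(293,202),44,"r",150);A.append(i)
Q,j=face(s,(256,224),48,"r",105);B.append(j)
for nm,W in(("top",P),("scene",Q)):
    C=np.array([plane(nm,w,.016)[:2] for w in W[1:]]); e=C-np.roll(C,1,0); print("tray",nm,C.round(4).tolist(),C.mean(0).round(4),np.hypot(*e.T).round(4),np.degrees(np.arctan2(e[:,1],e[:,0])).round(1))
cv2.imwrite("pics/f0.png",cv2.resize(np.vstack([np.hstack(A),np.hstack(B)]),(800,320)))
E
```

```text
hs tri [0.4436 0.3747 0.0203] gap 0.0004 top [0.4433 0.3714 0.03  ] scene [0.4507 0.3699 0.03  ]
   top [0.0508 0.027  0.0508 0.0269] [ 27.  -64.5]
   scene [0.0638 0.0477 0.0653 0.0458] [-155.6  130. ]
tr tri [0.4571 0.2329 0.0248] gap 0.0044 top [0.4565 0.229  0.032 ] scene [0.4622 0.233  0.032 ]
   top [0.0412 0.0261 0.0412 0.026 ] [ 37.1 -53.5]
   scene [0.0497 0.0365 0.0506 0.0354] [-156.   128.1]
cap tri [ 0.5963 -0.2233  0.044 ] gap 0.0016 top [ 0.5962 -0.2239  0.045 ] scene [ 0.5968 -0.2222  0.045 ]
ring tri [ 0.438  -0.3771  0.0228] gap 0.0006 top [ 0.4379 -0.3757  0.028 ] scene [ 0.4419 -0.3744  0.028 ]
tray top [[0.4466, 0.0328], [0.6283, 0.0098], [0.6068, -0.1504], [0.4261, -0.1252]] [ 0.527  -0.0583] [0.1592 0.1832 0.1616 0.1824] [ 82.6  -7.2 -97.6 172.1]
tray scene [[0.6103, -0.1464], [0.4196, -0.143], [0.4454, 0.0347], [0.6313, 0.0128]] [ 0.5266 -0.0605] [0.1606 0.1907 0.1796 0.1872] [-97.5 179.   81.7  -6.7]
```

View pics/f0.png

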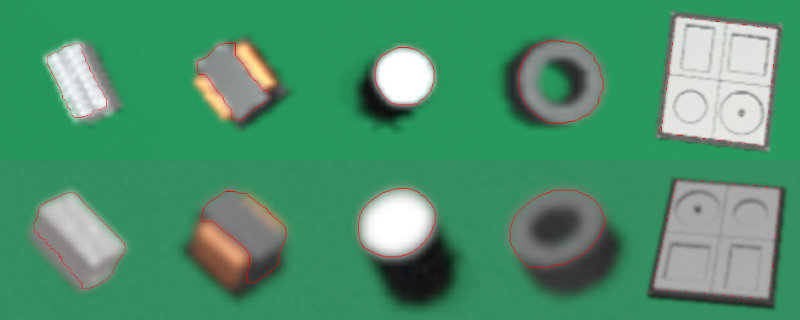

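Top-view face contours fit well. The scene masks of the sink and transformer include side faces, so I check heights from shared corners there. I also check the pocket centres.

```bash
python3 - <<'E'
from m import *
t=cv2.imread("pics/top0.png");s=cv2.imread("pics/scene0.png")
# corner heights: same physical top-face corners, by approx. extreme contour corners in the two views (crop pixel/4)
C=lambda c,r,x,y,k:(c[0]-r+x*2*r/160-.4,c[1]-r+y*2*r/160-.4)
print("hs corner z",*[tri(C((138,233),20,*a,0),C((428,188),20,*b,0))[0].round(4) for a,b in(((83,121),(70,32)),((107,107),(36,46)))])
print("tr corner z",*[tri(C((190,228),16,*a,0),C((372,194),16,*b,0))[0].round(4) for a,b in(((235-160,122),(232-160,30)),((262-160,105),(203-160,48)))])
c=np.array([.527,-.059]);y=np.radians(-7.5);ex=np.array([np.cos(y),np.sin(y)]);ey=np.array([-ex[1],ex[0]])
N={"long":(1,1),"square":(1,-1),"round":(-1,1),"post":(-1,-1)}
S=[]
for n,im in(("top",t),("scene",s)):
    F=7 
    x0,y0=(248,157) if n=="top" else (208,176)
    a=cv2.resize(im[y0:y0+94,x0:x0+94],None,fx=F,fy=F,interpolation=cv2.INTER_CUBIC)[:590]
    for k,(i,j) in N.items():
        q=c+i*.046*ex+j*.040*ey
        if n=="top":print(k,q.round(4))
        pts=[[*(q+u*ex+v*ey),.016] for u,v in {"long":[(-.034,-.021),(.034,-.021),(.034,.021),(-.034,.021)],"square":[(-.028,-.028),(.028,-.028),(.028,.028),(-.028,.028)]}.get(k,[((.024 if k=="round" else .032)*np.cos(w),(.024 if k=="round" else .032)*np.sin(w)) for w in np.linspace(0,6.2,40)])]
        P=((proj(n,pts)-[x0,y0]+.5)*F).astype(int); cv2.polylines(a,[P],True,(0,0,255),1)
        if k=="post": cv2.circle(a,tuple(((proj(n,[[*q,.026]])[0]-[x0,y0]+.5)*F).astype(int)),3,(255,0,0),-1)
    S.append(cv2.resize(a,(400,360)))
cv2.imwrite("pics/t0.png",np.hstack(S))
E
```

```text
hs corner z [0.4161 0.3688 0.0311] [0.4251 0.3493 0.0297]
tr corner z [0.4336 0.2295 0.0272] [0.4429 0.2145 0.0252]
long [ 0.5778 -0.0253]
square [ 0.5674 -0.1047]
round [ 0.4866 -0.0133]
post [ 0.4762 -0.0927]
```

View pics/t0.png

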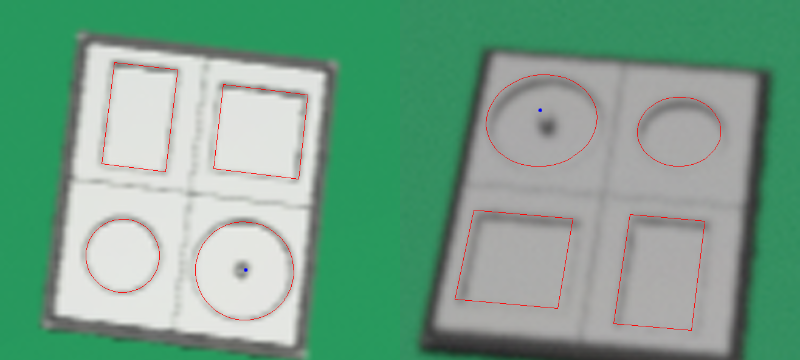

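Outlines land on the pockets in both views, so the wall tops stand about 16 mm above the table. I start with the short heat sink.

Emit:
servo_tool:
  moves:
    - [22.3,-13.2,-12,0.88]
    - [22.3,-13.2,-12,0.88]
    - [22.3,-13.2,-12,0.88]
    - [22.3,-13.2,-12,0.88]
    - [22.3,-13.2,-12,0.88]
    - [22.3,-13.2,-12,0.88]
    - [22.3,-13.2,-12,0.88]
    - [22.3,-13.2,-12,0.88]
    - [22.3,-13.2,-12,0.88]
    - [22.3,-13.2,-12,0.88]
    - [22.3,-13.2,-12,0.88]
    - [22.3,-13.2,-12,0.88]
    - [22.3,-13.2,-12,0.88]
  claw: 0
  force: 40

```text
time: 1.18
ee_pos: [0.4425, 0.373, 0.1121]
tcp_rot: [180.0, 0.1, -153.1]
wrist_force: [-0.2, 0.3, -0.1]
opening: 0.0852
grasp_force: 0.0
```

```bash
python3 -c "
from workcell import *
o=get_obs();print(o['time'],o['q'].round(1),o['ee_pos'],o['tcp_rot'],o['wrist_force'])"
```

```text
1.1833 [40.1  8.1  0.3 82.1  0.  13.3] [0.44248669 0.37298444 0.11206215] [ 1.79980356e+02  6.06657042e-02 -1.53131470e+02] [-0.17829292  0.30428143 -0.14332711]
```

Emit:
servo_tool:
  moves:
    - [0,0,-4,0]
    - [0,0,-7,0]
    - [0,0,-9,0]
    - [0,0,-10,0]
    - [0,0,-10,0]
    - [0,0,-10,0]

```text
time: 1.68
ee_pos: [0.4431, 0.3725, 0.0122]
tcp_rot: [180.0, 0.0, -153.2]
wrist_force: [-0.0, 0.1, 0.5]
opening: 0.0856
grasp_force: 0.0
```

Emit:
servo_tool:
  moves:
    - [0,0,0,0]
    - [0,0,0,0]
    - [0,0,0,0]
    - [0,0,0,0]
    - [0,0,0,0]
    - [0,0,0,0]
    - [0,0,0,0]
    - [0,0,0,0]
    - [0,0,0,0]
    - [0,0,0,0]
  claw: 1

```text
time: 2.52
ee_pos: [0.4435, 0.3723, 0.012]
tcp_rot: [180.0, 0.1, -153.2]
wrist_force: [0.2, -0.1, 6.0]
opening: 0.0233
grasp_force: 40.8
```

Emit:
servo_tool:
  moves:
    - [0,0,3,0]
    - [0,0,6,0]
    - [0,0,8,0]
    - [13.45,-39.7,8,-0.6]
    - [13.45,-39.7,8,-0.6]
    - [13.45,-39.7,8,-0.6]
    - [13.45,-39.7,8,-0.6]
    - [13.45,-39.7,8,-0.6]
    - [13.45,-39.7,8,-0.6]
    - [13.45,-39.7,8,-0.6]
    - [13.45,-39.7,8,-0.6]
    - [13.45,-39.7,8,-0.6]
    - [13.45,-39.7,8,-0.6]
    - [13.45,-39.7,8,-0.6]
    - [13.45,-39.7,8,-0.6]
    - [13.45,-39.7,8,-0.6]
    - [13.45,-39.7,8,-0.6]
    - [13.45,-39.7,8,-0.6]

```text
time: 4.02
ee_pos: [0.5773, -0.0237, 0.0913]
tcp_rot: [180.0, -0.0, 172.5]
wrist_force: [0.1, 0.5, -0.9]
opening: 0.0231
grasp_force: 40.1
```

```bash
cat > look.py <<'E'
import sys
from h import *
S=[]
for n,(x0,y0) in(("top",(243,152)),("scene",(206,146))):
    S.append(cv2.resize(camera(n)[y0:y0+110,x0:x0+110,::-1],(400,400),interpolation=cv2.INTER_CUBIC))
cv2.imwrite(sys.argv[1],np.hstack(S)); o=get_obs(); print(o['time'],o['q'].round(1),o['ee_pos'].round(4),o['tcp_rot'].round(2),o['wrist_force'].round(1),o['opening'],o['grasp_force'])
E
python3 look.py pics/a1.png
```

```text
4.1167 [-2.4  8.3 -1.7 79.9  0.   5.1] [ 0.5775 -0.0238  0.0914] [179.99   0.   172.55] [-1.3 -0.2 -1.4] 0.02309329965511103 40.05464851856232
```

View pics/a1.png

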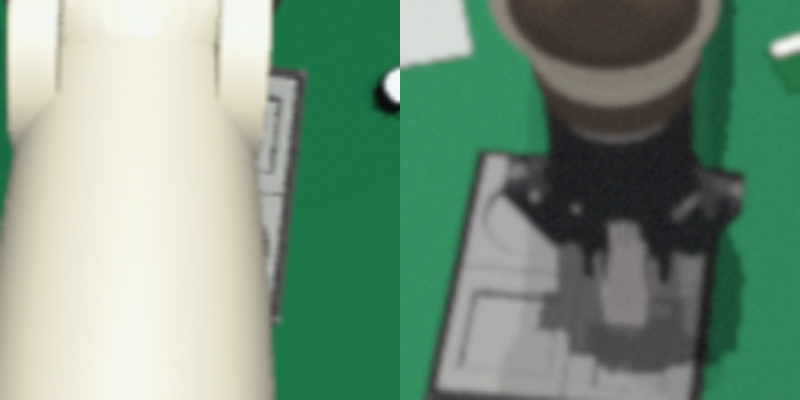

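The sink hangs upright in the grip above the long pocket (scene crop about (625,275)). I lower it in.

Emit:
servo_tool:
  moves:
    - [0,-0.15,-3,0]
    - [0,-0.15,-5.5,0]
    - [0,-0.15,-6.6,0]
    - [0,-0.15,-6.9,0]
    - [0,-0.15,-7.1,0]
    - [0,-0.15,-7.1,0]
    - [0,-0.15,-7.1,0]

```text
time: 4.7
ee_pos: [0.5785, -0.0264, 0.0217]
tcp_rot: [180.0, 0.1, 172.5]
wrist_force: [-0.1, 0.1, -0.9]
opening: 0.0231
grasp_force: 40.1
```

Emit:
servo_tool:
  moves:
    - [0,0,0,0]
    - [0,0,0,0]
    - [0,0,0,0]
    - [0,0,0,0]
    - [0,0,0,0]
    - [0,0,0,0]
  claw: 0.4

```text
time: 5.2
ee_pos: [0.5777, -0.0265, 0.0204]
tcp_rot: [180.0, 0.0, 172.4]
wrist_force: [-0.9, -1.0, 0.2]
opening: 0.051
grasp_force: 0.0
```

Emit:
servo_tool:
  moves:
    - [0,0,3,0]
    - [0,0,6,0]
    - [0,0,9,0]
    - [-12.15,25.55,9,0.773]
    - [-12.15,25.55,9,0.773]
    - [-12.15,25.55,9,0.773]
    - [-12.15,25.55,9,0.773]
    - [-12.15,25.55,9,0.773]
    - [-12.15,25.55,9,0.773]
    - [-12.15,25.55,9,0.773]
    - [-12.15,25.55,9,0.773]
    - [-12.15,25.55,9,0.773]
    - [-12.15,25.55,9,0.773]
    - [-12.15,25.55,9,0.773]
  claw: 0

```text
time: 6.37
ee_pos: [0.4566, 0.2281, 0.1103]
tcp_rot: [-180.0, -0.0, -143.4]
wrist_force: [-0.3, 0.1, 0.1]
opening: 0.0851
grasp_force: 0.0
```

```bash
python3 look.py pics/a2.png
```

```text
6.4667 [ 26.5  -1.1  -9.5  81.6  -0.  -10.1] [0.4567 0.228  0.1102] [-1.7999e+02 -1.0000e-02 -1.4338e+02] [ 0.2 -0.3 -0.1] 0.08529098690961656 0.0
```

View pics/a2.png

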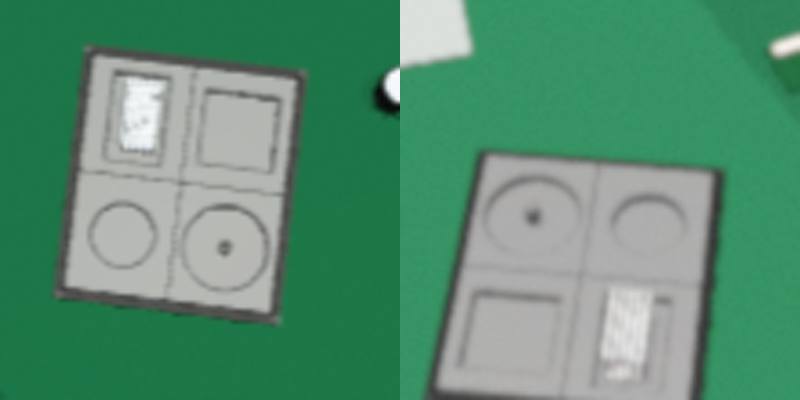

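The heat sink stands upright and centred in its pocket (top crop (143,115)). The transformer is next.

Emit:
servo_tool:
  moves:
    - [0,0.1,-4,0]
    - [0,0.1,-7,0]
    - [0,0.1,-9,0]
    - [0,0.1,-9.8,0]
    - [0,0.1,-9.8,0]
    - [0,0.1,-9.8,0]

```text
time: 6.97
ee_pos: [0.4567, 0.2297, 0.0131]
tcp_rot: [-180.0, 0.0, -143.3]
wrist_force: [0.7, 0.0, 0.1]
opening: 0.0854
grasp_force: 0.0
```

Emit:
servo_tool:
  moves:
    - [0,0,0,0]
    - [0,0,0,0]
    - [0,0,0,0]
    - [0,0,0,0]
    - [0,0,0,0]
    - [0,0,0,0]
    - [0,0,0,0]
    - [0,0,0,0]
    - [0,0,0,0]
    - [0,0,0,0]
  claw: 1

```text
time: 7.8
ee_pos: [0.4566, 0.2303, 0.0132]
tcp_rot: [-180.0, 0.1, -143.3]
wrist_force: [-0.2, -0.9, 6.1]
opening: 0.0329
grasp_force: 40.8
```

Emit:
servo_tool:
  moves:
    - [0,0,3,0]
    - [0,0,6,0]
    - [0,0,8,0]
    - [11.1,-33.5,8,-0.773]
    - [11.1,-33.5,8,-0.773]
    - [11.1,-33.5,8,-0.773]
    - [11.1,-33.5,8,-0.773]
    - [11.1,-33.5,8,-0.773]
    - [11.1,-33.5,8,-0.773]
    - [11.1,-33.5,8,-0.773]
    - [11.1,-33.5,8,-0.773]
    - [11.1,-33.5,8,-0.773]
    - [11.1,-33.5,8,-0.773]
    - [11.1,-33.5,8,-0.773]
    - [11.1,-33.5,8,-0.773]
    - [11.1,-33.5,8,-0.773]
    - [11.1,-33.5,8,-0.773]

```text
time: 9.22
ee_pos: [0.567, -0.1039, 0.0924]
tcp_rot: [180.0, -0.0, 172.5]
wrist_force: [0.6, -0.4, -0.6]
opening: 0.033
grasp_force: 40.3
```

Emit:
servo_tool:
  moves:
    - [0,0,-3,0]
    - [0,0,-5.5,0]
    - [0,0,-6.6,0]
    - [0,0,-6.9,0]
    - [0,0,-7.1,0]
    - [0,0,-7.1,0]
    - [0,0,-7.1,0]

```text
time: 9.8
ee_pos: [0.5679, -0.105, 0.0227]
tcp_rot: [-180.0, 0.1, 172.5]
wrist_force: [-0.1, 0.2, -0.5]
opening: 0.0328
grasp_force: 40.3
```

Emit:
servo_tool:
  moves:
    - [0,0,0,0]
    - [0,0,0,0]
    - [0,0,0,0]
    - [0,0,0,0]
    - [0,0,0,0]
    - [0,0,0,0]
  claw: 0.3

```text
time: 10.3
ee_pos: [0.5672, -0.105, 0.0214]
tcp_rot: [-180.0, 0.0, 172.4]
wrist_force: [-0.2, 0.8, 0.5]
opening: 0.0598
grasp_force: 0.0
```

Emit:
servo_tool:
  moves:
    - [0,0,3,0]
    - [0,0,6,0]
    - [0,0,9,0]
    - [2.9,-11.9,9,0]
    - [2.9,-11.9,9,0]
    - [2.9,-11.9,9,0]
    - [2.9,-11.9,9,0]
    - [2.9,-11.9,9,0]
    - [2.9,-11.9,9,0]
    - [2.9,-11.9,9,0]
  claw: 0

```text
time: 11.13
ee_pos: [0.596, -0.2231, 0.1113]
tcp_rot: [180.0, -0.0, 172.5]
wrist_force: [-0.3, -0.0, -0.5]
opening: 0.0853
grasp_force: 0.0
```

Emit:
servo_tool:
  moves:
    - [0,0,-4,0]
    - [0,0,-7,0]
    - [0,0,-9,0]
    - [0,0,-9.5,0]
    - [0,0,-9.5,0]
    - [0,0,-9.5,0]

```text
time: 11.63
ee_pos: [0.5967, -0.2235, 0.0177]
tcp_rot: [-180.0, 0.1, 172.5]
wrist_force: [-0.3, 1.3, 0.5]
opening: 0.0857
grasp_force: 0.0
```

Emit:
servo_tool:
  moves:
    - [0,0,0,0]
    - [0,0,0,0]
    - [0,0,0,0]
    - [0,0,0,0]
    - [0,0,0,0]
    - [0,0,0,0]
    - [0,0,0,0]
    - [0,0,0,0]
    - [0,0,0,0]
    - [0,0,0,0]
  claw: 1

```text
time: 12.47
ee_pos: [0.5965, -0.2241, 0.017]
tcp_rot: [-180.0, 0.1, 172.4]
wrist_force: [-0.1, 1.3, 5.7]
opening: 0.0287
grasp_force: 39.5
```

Emit:
servo_tool:
  moves:
    - [0,0,3,0]
    - [0,0,6,0]
    - [0,0,10,0]
    - [-11,21.1,10,0]
    - [-11,21.1,10,0]
    - [-11,21.1,10,0]
    - [-11,21.1,10,0]
    - [-11,21.1,10,0]
    - [-11,21.1,10,0]
    - [-11,21.1,10,0]
    - [-11,21.1,10,0]
    - [-11,21.1,10,0]

```text
time: 13.47
ee_pos: [0.4864, -0.0132, 0.1164]
tcp_rot: [-180.0, 0.0, 172.5]
wrist_force: [-0.5, -0.8, -0.8]
opening: 0.0283
grasp_force: 39.7
```

```bash
python3 look.py pics/a3.png
```

```text
13.5667 [ -1.6  -4.4 -12.1  82.3  -0.    6. ] [ 0.4865 -0.0138  0.1161] [-1.7999e+02 -1.0000e-02  1.7239e+02] [-0.7 -0.6 -1.3] 0.028118210660302616 39.730515143601224
```

View pics/a3.png

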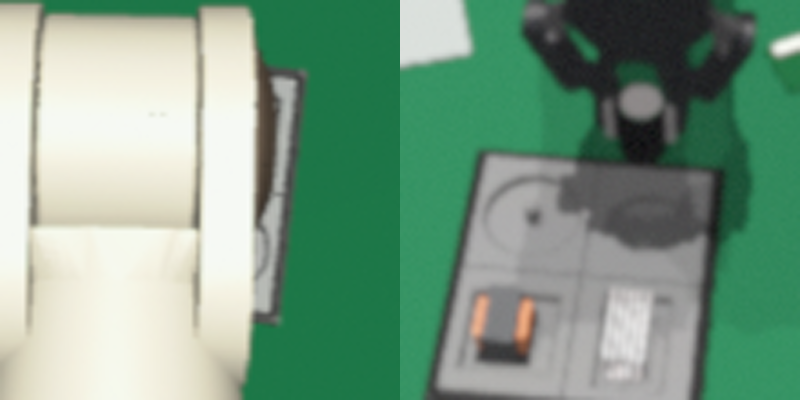

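The transformer sits in the square pocket (scene crop (503,320)), and the can hangs upright in the grip at (640,120). I lower it.

Emit:
servo_tool:
  moves:
    - [0,0,-4,0]
    - [0,0,-7,0]
    - [0,0,-8.4,0]
    - [0,0,-8.8,0]
    - [0,0,-9.1,0]
    - [0,0,-9.1,0]
    - [0,0,-9.1,0]

```text
time: 14.15
ee_pos: [0.4871, -0.0134, 0.0264]
tcp_rot: [180.0, 0.1, 172.4]
wrist_force: [-0.1, 0.0, -0.5]
opening: 0.0282
grasp_force: 39.7
```

Emit:
servo_tool:
  moves:
    - [0,0,0,0]
    - [0,0,0,0]
    - [0,0,0,0]
    - [0,0,0,0]
    - [0,0,0,0]
    - [0,0,0,0]
  claw: 0.35

```text
time: 14.65
ee_pos: [0.4862, -0.0129, 0.0254]
tcp_rot: [180.0, 0.0, 172.5]
wrist_force: [-0.4, -0.0, 0.0]
opening: 0.0553
grasp_force: 0.0
```

Emit:
servo_tool:
  moves:
    - [0,0,3,0]
    - [0,0,6,0]
    - [0,0,10,0]
    - [-4.85,-36.2,10,0]
    - [-4.85,-36.2,10,0]
    - [-4.85,-36.2,10,0]
    - [-4.85,-36.2,10,0]
    - [-4.85,-36.2,10,0]
    - [-4.85,-36.2,10,0]
    - [-4.85,-36.2,10,0]
    - [-4.85,-36.2,10,0]
    - [-4.85,-36.2,10,0]
    - [-4.85,-36.2,10,0]
    - [-4.85,-36.2,10,0]
    - [-4.85,-36.2,10,0]
  claw: 0

```text
time: 15.9
ee_pos: [0.4375, -0.3747, 0.125]
tcp_rot: [180.0, -0.0, 172.4]
wrist_force: [-0.0, 0.5, -1.1]
opening: 0.0853
grasp_force: 0.0
```

Emit:
servo_tool:
  moves:
    - [0,0,-4,0]
    - [0,0,-8,0]
    - [0,0,-10.5,0]
    - [0,0,-11.3,0]
    - [0,0,-11.3,0]
    - [0,0,-11.3,0]

```text
time: 16.4
ee_pos: [0.4384, -0.3746, 0.0137]
tcp_rot: [-180.0, 0.1, 172.5]
wrist_force: [-0.5, 0.1, 0.4]
opening: 0.0855
grasp_force: 0.0
```

Emit:
servo_tool:
  moves:
    - [0,0,0,0]
    - [0,0,0,0]
    - [0,0,0,0]
    - [0,0,0,0]
    - [0,0,0,0]
    - [0,0,0,0]
    - [0,0,0,0]
    - [0,0,0,0]
    - [0,0,0,0]
    - [0,0,0,0]
  claw: 1

```text
time: 17.23
ee_pos: [0.4383, -0.3756, 0.0141]
tcp_rot: [-179.9, 0.1, 172.4]
wrist_force: [-0.8, 1.6, 7.1]
opening: 0.0425
grasp_force: 40.0
```

Emit:
servo_tool:
  moves:
    - [0,0,3,0]
    - [0,0,6,0]
    - [0,0,10,0]
    - [3.8,28.3,10,0]
    - [3.8,28.3,10,0]
    - [3.8,28.3,10,0]
    - [3.8,28.3,10,0]
    - [3.8,28.3,10,0]
    - [3.8,28.3,10,0]
    - [3.8,28.3,10,0]
    - [3.8,28.3,10,0]
    - [3.8,28.3,10,0]
    - [3.8,28.3,10,0]
    - [3.8,28.3,10,0]

```text
time: 18.4
ee_pos: [0.4756, -0.0929, 0.1124]
tcp_rot: [-180.0, 0.0, 172.4]
wrist_force: [0.2, -0.1, -1.3]
opening: 0.0419
grasp_force: 41.5
```

```bash
python3 look.py pics/a4.png
```

```text
18.5 [-11.1  -4.7 -12.7  81.9  -0.   -3.4] [ 0.4755 -0.0931  0.1123] [-180.     -0.    172.34] [-0.1  0.4 -0.8] 0.042036254835647484 41.46465014666319
```

View pics/a4.png

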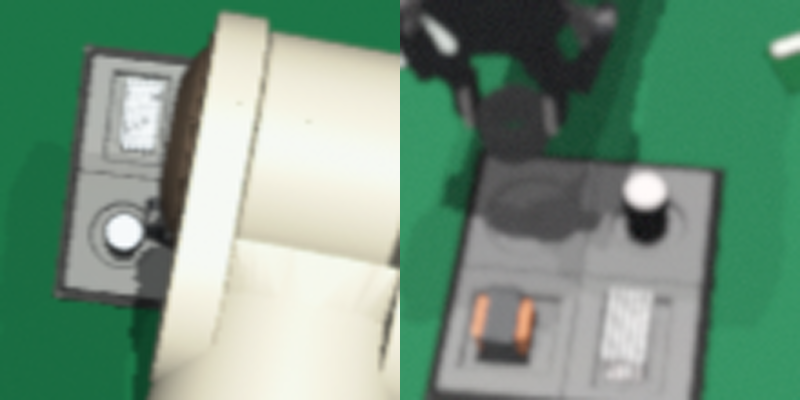

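The can stands in the round pocket (scene crop (645,205)), and the ring is held level at (513,125). I lower the ring over the post.

Emit:
servo_tool:
  moves:
    - [0.05,0,-4,0]
    - [0.05,0,-6,0]
    - [0.05,0,-7.5,0]
    - [0.05,0,-8.5,0]
    - [0.05,0,-9.0,0]
    - [0.05,0,-9.0,0]
    - [0.05,0,-9.0,0]

```text
time: 19.08
ee_pos: [0.4765, -0.0926, 0.023]
tcp_rot: [-180.0, 0.1, 172.4]
wrist_force: [-0.5, -0.5, -1.0]
opening: 0.0423
grasp_force: 41.5
```

Emit:
servo_tool:
  moves:
    - [0,0,0,0]
    - [0,0,0,0]
    - [0,0,0,0]
    - [0,0,0,0]
    - [0,0,0,0]
    - [0,0,0,0]
  claw: 0.25

```text
time: 19.58
ee_pos: [0.4762, -0.092, 0.0224]
tcp_rot: [-180.0, 0.0, 172.5]
wrist_force: [1.1, 0.4, 0.1]
opening: 0.0639
grasp_force: 0.0
```

Emit:
servo_tool:
  moves:
    - [0,0,3,0]
    - [0,0,6,0]
    - [0,0,10,0]
    - [-3,-25,14,0]
    - [-3,-25,14,0]
    - [-3,-25,14,0]
    - [-3,-25,14,0]
    - [-3,-25,14,0]
    - [-3,-25,14,0]
    - [-3,-25,14,0]
    - [-3,-25,14,0]
    - [-3,-25,14,0]
    - [-3,-25,14,0]

```text
time: 20.67
ee_pos: [0.4463, -0.3408, 0.162]
tcp_rot: [180.0, -0.0, 172.5]
wrist_force: [0.4, 0.9, -0.3]
opening: 0.0641
grasp_force: 0.0
```

```bash
python3 look.py pics/a5.png; python3 - <<'E'
from m import *
t=camera("top")[:,:,::-1].copy();c=np.array([.527,-.059]);r=np.radians(-7.5);ex=np.array([np.cos(r),np.sin(r)]);ey=np.array([-ex[1],ex[0]])
o=cv2.imread("pics/top0.png")
for n,lo,i,j,z in(("tr",0,1,-1,.04),("cap",0,-1,1,.053),("ring",0,-1,-1,.036),("hs",0,1,1,.038)):
    q=c+i*.046*ex+j*.04*ey; print(n,"expected top px",proj("top",[[*q,z]])[0].round(1))
E
```

```text
20.7667 [-37.3   5.7   3.2  87.5   0.  -29.9] [ 0.4465 -0.3406  0.1622] [ 1.7999e+02 -1.0000e-02  1.7255e+02] [-0.8  0.6  0.6] 0.06387513778778629 0.0
tr expected top px [309.5 186. ]
cap expected top px [276.3 215.3]
ring expected top px [305.5 219.4]
hs expected top px [280.4 182.6]
```

View pics/a5.png

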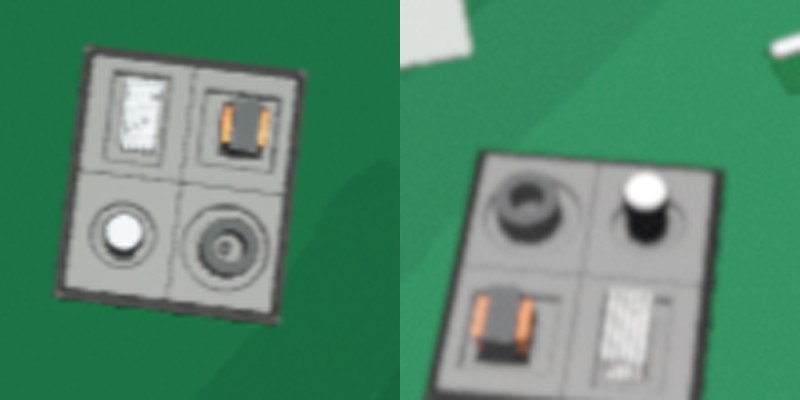

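All four parts sit upright in their pockets: ring over the post at crop (229,247), can (124,231), transformer (245,125), sink (143,113). Each lies within about 5 mm of its expected centre. The gripper is clear, so I hand the job in.

```bash
python3 -c "
from workcell import *
print(job_done())"
```

```text
the job is handed in; nothing more can be done
None
```

The kit is made up and handed in after about 21 s of the 102 s allowed: by the last pictures all four parts stand upright within about 5 mm of their pocket centres, and I never reached for the look-alikes; the hand-in returned no verdict.

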